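# Stamp the inspection mark inside a clamp bracket

### The job

Take the red-headed spring stamp out of the caddy and set it gently on the middle of the yellow field inside the aluminium bracket, its long side along the field's long side; push its head nearly fully down but not hard against its stop, keep it down for half a second, then lift it straight up without sliding. The caddy lets you hold it only by its ends and the bracket only by its long sides, so put it down in between and take it the other way. Finish with it standing upright and released, wholly on the black mat; never tip it or press it on any other part of the bracket, and leave the other things where they are.

Things in the scene. Friction and masses are not known exactly. Their poses are not given: they have to be found in the camera images.
- stamp_grip (a point): Centre of the head of the stamp to use: a red plastic block 46 (its x) x 30 (its y) x 40 mm high, a thin white line along x on top; z up. The foot's underside is 70 mm below this point (head unpressed). Whole stamp 90 mm high, about 0.26 kg (varies 0.2 to 0.35), stands by itself. Take it by the head only.
- stamp_foot (a point): Middle of the underside of the red stamp's foot, a black block 46 mm (x) x 30 mm (y) x 8 mm; same axes as the head.
- stamp_head (a joint): How far the red head is pushed down towards its foot, m: 0 = up (at rest), 0.010 = its stop. The spring needs 4 N to start and 1 N more per mm, 14 N at the stop. The head slides along z only.
- stamp: The red stamp as a whole; origin as stamp_foot. Above the foot is an aluminium sleeve 43 x 27 mm, up to 38 mm above the underside, then a 12 mm gap with a steel stem, then the head.
- caddy: Fixed grey stamp caddy 50 (x) x 162 (y) x 97 mm high; origin at the centre of its underside. Three lanes along x, open at both ends and above, at y = -52, 0 and +52 mm, each 46 mm wide between 6 mm walls, floor 8 mm up. A stamp stands in each, long side along the lane, its top 1 mm above the walls; which stamp is in which lane varies.
- bracket: Fixed aluminium U-channel bracket on a dark steel plate; origin at the centre of the plate's underside. The channel runs along x, 80 mm long, open at both ends and above, 58 mm wide inside (y), walls 7 mm thick up to z = 100 mm, floor at z = 16 mm. Plate 100 mm (x) x 130 mm (y) x 10 mm; low blue clamps (28 mm high) outside the walls.
- mark (a point): Middle of the yellow field on the channel floor, axes as the bracket's. The field is 50 mm long (y, across the channel) x 34 mm wide (x), a black line along each long side. The stamp's x must lie along this y, either way round.
- mat: Fixed black rubber mat 240 mm (x) x 130 mm (y) x 4 mm; origin at the centre of its underside.
- mat_top (a point): Centre of the mat's upper face, axes as the mat's.
- stamp_blue_grip (a point): Centre of the head of a like stamp with a blue head; leave alone.
- stamp_green_grip (a point): Centre of the head of a like stamp with a green head; leave alone.
- tin: Loose brass grease tin standing on the mat, 50 mm diameter, 32 mm high; origin at the centre of its underside.
- bottle: Loose black bottle, 56 mm diameter, 170 mm high, origin under its centre.
- lamp: Loose orange dive lamp standing on its head, 52 mm diameter, 120 mm high, origin under its centre.
- thruster: Loose thruster, a black disc of 60 mm diameter and 28 mm height with a blue motor on top, 83 mm high in all; origin under its centre.
- wrench: Loose wrench lying flat on the bench (under 15 mm high, about 180 mm long); leave alone.
- mug: Loose white mug, 76 mm diameter, 90 mm high, handle to its +y; origin under its centre.
Things that resemble listed ones, but are neither listed nor needed, are in the scene too. There is more than one size of the stamp; the one meant has the size given above.

How it is judged:
By the outcome, as a careful person would: the job done as asked, in the order asked, and still so for the second after the job is handed in, with the robot touching nothing.
It also fails if it takes over 69 s, if anything falls off the work surface, if the arm or the gripper's body presses on something with over 40 N, if the wrist force passes 120 N, or if a joint passes its speed limit or range.

### The arm

A 7-joint arm with a two-finger parallel gripper is mounted at the origin on the work surface. World frame = base frame: x ahead of the robot, y to its left, z up, the work surface at z = 0. Lengths are in m, angles in rad, forces in N, time in s.
With the tool pointing down it reaches from about 0.425 to 0.875 m from the base axis. Payload 9.9 kg.
Tool frame: the origin (TCP) lies at the very end of the fingers, on their centre line; the grasp point (between the pads) lies 19 mm behind it; z points along the fingers, x is the direction in which the jaws open and shut, and the axes are right-handed (so a half turn about z gives the same grasp; the last joint's range is limited). The gripper opens to 85 mm and grips with 20 to 120 N. Pads are 22 mm wide; open, the fingers measure 114 mm over their backs; the gripper's body (76 mm by 85 mm) begins 54 mm behind the grasp point. The pads swing forward as they close: fully open they stand 13 mm farther back than shut.
Start: joints at [1.187, 0.576, 0.025, 1.437, -0.015, 1.129, -0.057], TCP at [0.199, -0.645, 0.231] pointing down, gripper open.
Joint ranges: [-2.76, 2.76], [-0.34, 2.15], [-1.52, 1.57], [0.19, 2.46], [-1.09, 4.23], [0.17, 1.99], [-2.82, 2.82]. Speed limits (rad/s): [2.22, 2.22, 3.01, 3.01, 3.14, 3.14, 3.14].

### API

Orientations are given as a rotation vector (axis times angle).
In Python, from bench import manip gives the robot as it stands. The module is installed in compiled form; this text tells all that it offers.
- The arm moves only by the tool carry_out, never from a script. Its arguments are lists of equal length, an entry for each row: "fingers": the gripper's target within -1 to 1 (fully open at 1, half-way at 0, shut at -1); "dp": the shift along the tool's x, y, z in m, a list of three; "yaw": the turn about the tool's z in degrees. A call has 1 to 12 rows; each row shifts and turns the commanded pose from where the row before left it, along the tool's axes as they then stand; what a row does not reach is not made up. A row lasts 1/10 s, in which the tool goes at most 50 mm and 8.59 degrees, less where a joint would pass 70% of its speed; a pose out of reach is approached as far as the arm can. A call with a gripper value outside its range is refused whole. The fingers move at their own pace and stop on an object; the grip force is fixed at half the most. Time passes only in rows, so rows that do not move let the fingers close. It gives the time, the measured TCP pose, the force and the opening at its end, in the units of the state.
- manip.read_state(): the state, without advancing time (a new reading comes with each control period).
- manip.capture(name): name is "side" or "top" or "wrist"; returns a dict with "pixels" (480x640x3 uint8, red, green, blue), "z_map" (480x640 float32, m along the optical axis (not along the pixel's ray), 0 where there is no reading), "fx", "fy", "cx", "cy" (pixels), "position" and "rotation" of the camera in the world. Camera axes: x right, y up, looking along -z (the intrinsics and any distortion apply to the point x, -y, -z); pixel columns grow to the right and rows downward; lengths in m; the calibration is good to about 2 mm. The wrist camera is an equidistant fisheye: a pixel r from the principal point sees the ray r / f radians off the axis. A picture is of the moment at which its call begins.
- manip.finish_job(): hands the job in, once; it reports no verdict.
The state is a dict: "time_s": time; "joint_positions": joint angles; "joint_velocities": joint speeds; "effort": joint torques, N m; "ee_pos": TCP position; "eef_rot": TCP orientation; "wrist_force": force on the tool from outside, world axes, zero at the start; "torque": the same for the moment, N m; "width": finger opening in m.
Only numpy, scipy, OpenCV 4.12 (cv2) and the standard library are available. Lean on these libraries where they do the work, as an engineer would, in place of code of your own. Each camera call takes 0.05 s, during which the arm holds its last target.

## Working session

There is one attempt and no reset: what is moved stays moved. The work goes in short steps, Python scripts to look and compute and a tool call to move; the robot and the scene stay as the last step left them, time stands still between calls to the robot, and variables do not carry over. Pictures are saved under pics/ and viewed, and the job is handed in when it is done.

Besides the shell and the picture viewer there is one more tool, called as a command line: name --pt "numbers of a row" for each row, then --argument value for the rest. carry_out: Moves the arm, as the interface text tells. Its arguments: {"type":"object","properties":{"fingers":{"type":"array"},"dp":{"type":"array"},"yaw":{"type":"array"}},"required":["fingers","dp","yaw"]}

```bash
mkdir -p pics && cat > h.py <<'E'
import numpy as np, cv2
from scipy.spatial.transform import Rotation as R
from bench import manip
def rot(c):
    r=np.array(c["rotation"]); 
    return r if r.shape==(3,3) else R.from_rotvec(r).as_matrix()
def cap(n,f):
    c=manip.capture(n); cv2.imwrite(f"pics/{f}.png",c["pixels"][:,:,::-1]); np.savez(f"pics/{f}.npz",**c); return c
def pts(c):
    # world points for every pixel (pinhole)
    v,u=np.mgrid[:480,:640]; z=c["z_map"]
    p=np.stack([(u-c["cx"])/c["fx"]*z,-(v-c["cy"])/c["fy"]*z,-z],-1)
    return p@rot(c).T+np.array(c["position"])
E
python3 - <<'E'
from h import *
s=manip.read_state(); print(s)
for n in["side","top","wrist"]:
    c=cap(n,n+"0"); print(n,[(k,c[k]) for k in c if k not in("pixels","z_map")])
E
```

```text
{'time_s': 0.0, 'joint_positions': array([ 1.18721646,  0.57653153,  0.02487535,  1.43791346, -0.01496522,
        1.12900391, -0.05647971]), 'joint_velocities': array([ 0.00137295, -0.00078641,  0.00119249, -0.00043005,  0.00016279,
        0.00142276,  0.00041431]), 'effort': array([ 2.57699403e-04, -7.65760946e+01,  2.25045182e+00, -2.85959709e+01,
        1.52535341e-02,  1.28573828e-02, -5.77676087e-05]), 'ee_pos': array([ 0.19917608, -0.64446669,  0.23044185]), 'eef_rot': array([-2.52759135e+00,  1.86423031e+00,  2.23226260e-03]), 'wrist_force': array([ 0.56864275,  0.36705601, -0.02772772]), 'torque': array([-0.00303177,  0.00139487,  0.01511004]), 'width': 0.0852311003927562}
side [('fx', 597.7350888389146), ('fy', 597.7350888389146), ('cx', 317.2300281993528), ('cy', 240.468001332088), ('position', array([0.17720294, 0.80060621, 0.93911539])), ('rotation', array([ 0.24115624, -1.07687456, -2.48719566]))]
top [('fx', 455.41759076962865), ('fy', 455.41759076962865), ('cx', 322.1459811577979), ('cy', 232.35940349600534), ('position', array([ 0.41612894, -0.01443073,  1.13826063])), ('rotation', array([ 0.10866176, -0.11796925, -1.56819454]))]
wrist [('fx', 371.64829954431775), ('fy', 371.64829954431775), ('cx', 323.91385410971213), ('cy', 237.0680878244258), ('position', array([ 0.27532578, -0.62143869,  0.37334086])), ('rotation', array([-0.27139406,  0.20141391, -1.25909205]))]
```

View pics/side0.png

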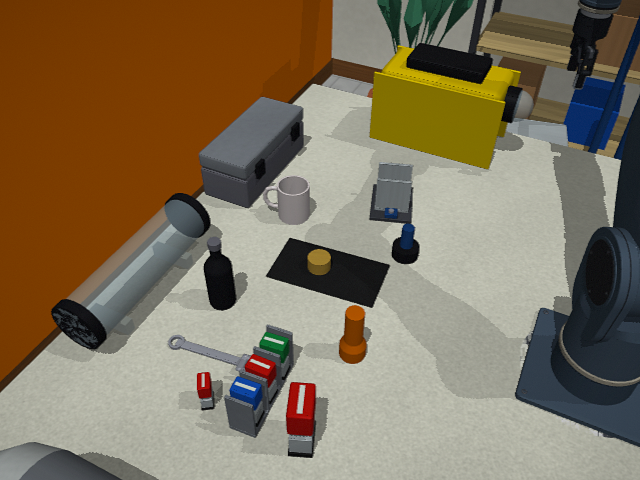

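View pics/top0.png

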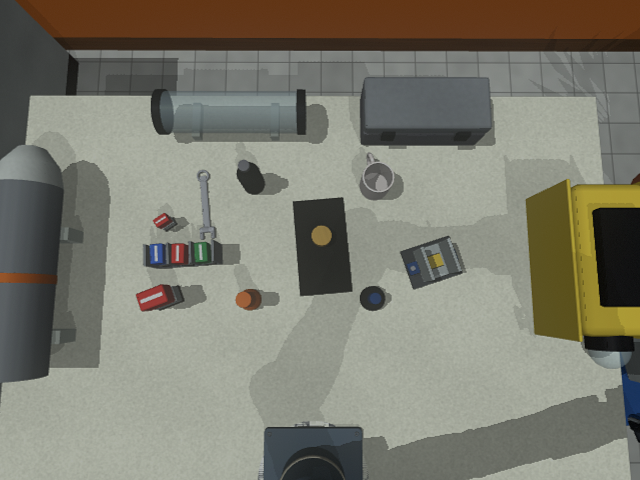

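View pics/wrist0.png

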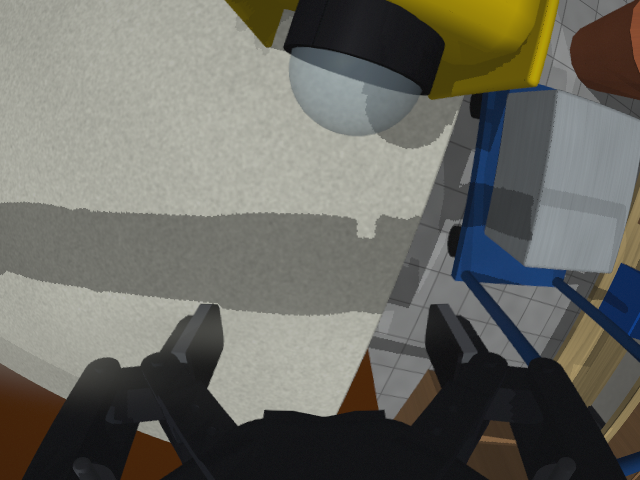

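Side view: the caddy holds blue (247,390), red (261,368) and green (275,343). In the top view the red is at (178,253). The big red stamp at (155,297) and the small one at (164,221) are decoys. The bracket is at (433,262) and the mat at (322,246).

```bash
python3 - <<'E'
from h import *
for n in["top","side"]:
    c=dict(np.load(f"pics/{n}0.npz")); P=pts(c)
    print(n,"bench z",P[330,150] if n=="top" else P[330,420])
    hsv=cv2.cvtColor(c["pixels"],cv2.COLOR_RGB2HSV); H,S,V=[hsv[...,i] for i in range(3)]
    M={"red":((H<8)|(H>172))&(S>150)&(V>60),"blue":(H>100)&(H<125)&(S>140)&(V>60),"green":(H>50)&(H<85)&(S>120),"yellow":(H>22)&(H<32)&(S>150)&(V>120),"brass":(H>15)&(H<25)&(S>110)&(V>80),"orange":(H>8)&(H<14)&(S>180),"black":(V<45)}
    for k,m in M.items():
        nn,lab,st,ce=cv2.connectedComponentsWithStats(m.astype(np.uint8))
        for i in range(1,nn):
            if st[i,4]<25: continue
            q=P[(lab==i)&(c["z_map"]>0)]
            if len(q)==0: continue
            md=np.median(q,0)
            if not(0.2<md[0]<1 and abs(md[1])<.8): continue
            zt=np.percentile(q[:,2],90); t=q[q[:,2]>zt-.006]
            r=cv2.minAreaRect((t[:,:2]*1000).astype(np.float32))
            print(k,np.round(ce[i]),st[i,4],"med",md.round(3),"ztop",zt.round(3),"rect",np.round(r[0]),np.round(r[1]),round(r[2],1))
E
```

```text
top bench z [0.34041653 0.39934657 0.00091118]
red [159. 217.] 27 med [0.609 0.369 0.065] ztop 0.067 rect [609. 369.] [ 6. 32.] 35.7
red [162. 222.] 39 med [0.597 0.362 0.064] ztop 0.066 rect [597. 361.] [11. 31.] 43.9
red [178. 253.] 146 med [0.52  0.307 0.096] ztop 0.099 rect [520. 312.] [42. 27.] 0.2
red [151. 297.] 350 med [0.418 0.356 0.124] ztop 0.126 rect [419. 356.] [39. 60.] 21.0
blue [156. 253.] 156 med [0.52  0.357 0.096] ztop 0.099 rect [519. 361.] [44. 28.] 2.4
yellow [598. 258.] 5428 med [ 0.499 -0.575  0.206] ztop 0.21 rect [ 500. -614.] [134. 312.] 87.1
yellow [438. 260.] 70 med [ 0.51  -0.307  0.015] ztop 0.018 rect [ 511. -307.] [28. 16.] 19.5
brass [321. 235.] 324 med [ 0.57  -0.018  0.034] ztop 0.037 rect [569. -19.] [47. 47.] 0.1
orange [ 15. 277.] 264 med [0.461 0.619 0.183] ztop 0.19 rect [461. 632.] [17. 32.] 0.1
black [156.  96.] 138 med [0.887 0.37  0.123] ztop 0.128 rect [873. 370.] [20. 50.] 87.8
black [300. 110.] 254 med [0.862 0.031 0.118] ztop 0.127 rect [868.  30.] [51. 17.] 0.3
black [155. 123.] 33 med [0.827 0.377 0.107] ztop 0.118 rect [837. 377.] [
[... 2275 characters left out ...]
273.] 4226 med [ 0.529 -0.012  0.004] ztop 0.006 rect [547. -21.] [240. 133.] 5.0
black [219. 281.] 1425 med [0.693 0.169 0.083] ztop 0.126 rect [701. 159.] [36. 26.] 31.0
black [ 79. 323.] 1370 med [0.853 0.378 0.097] ztop 0.127 rect [866. 370.] [23. 63.] 88.6
black [286. 373.] 38 med [0.499 0.258 0.015] ztop 0.017 rect [500. 256.] [33.  5.] 88.8
black [273. 397.] 37 med [0.496 0.311 0.015] ztop 0.017 rect [497. 313.] [ 5. 36.] 3.1
black [209. 406.] 32 med [0.591 0.375 0.005] ztop 0.007 rect [591. 371.] [25. 15.] 71.4
black [260. 419.] 49 med [0.496 0.361 0.015] ztop 0.02 rect [496. 365.] [ 6. 41.] 10.1
black [303. 450.] 136 med [0.404 0.381 0.01 ] ztop 0.013 rect [402. 359.] [72. 35.] 76.6
```

```bash
python3 - <<'E'
from h import *
for n in["top","side"]:
    c=dict(np.load(f"pics/{n}0.npz")); P=pts(c)
    near=(np.hypot(P[...,0]-.51,P[...,1]+.30)<.13)
    m=near&(P[...,2]>.094)&(P[...,2]<.106); q=P[m][:,:2]
    r=cv2.minAreaRect((q*1000).astype(np.float32)); print(n,"walls",len(q),r)
    m=near&(P[...,2]>.004)&(P[...,2]<.12); q=P[m][:,:2]
    r=cv2.minAreaRect((q*1000).astype(np.float32)); print(n,"all",len(q),r)
    # caddy walls
    near=(np.hypot(P[...,0]-.52,P[...,1]-.31)<.1)&(P[...,2]>.09)&(P[...,2]<.103); q=P[near][:,:2]
    r=cv2.minAreaRect((q*1000).astype(np.float32)); print(n,"caddy",len(q),r)
    x0,x1,y0,y1=(380,490,215,305) if n=="top" else (360,430,150,270)
    im=c["pixels"][y0:y1,x0:x1,::-1]; cv2.imwrite(f"pics/{n}_br.png",cv2.resize(im,None,fx=5,fy=5,interpolation=cv2.INTER_CUBIC))
s=manip.read_state(); print(R.from_rotvec(s["eef_rot"]).as_matrix().round(4))
E
```

```text
top walls 242 ((506.102783203125, -292.56036376953125), (79.86162567138672, 73.6882095336914), 18.071924209594727)
top all 2112 ((506.4081115722656, -291.65106201171875), (252.26089477539062, 218.30894470214844), 15.963139533996582)
top caddy 1094 ((484.6761169433594, 307.38275146484375), (122.9413070678711, 163.53175354003906), 3.763185977935791)
side walls 259 ((505.2773132324219, -293.4289855957031), (78.89164733886719, 80.90735626220703), 18.072343826293945)
side all 2316 ((503.3827209472656, -291.0233154296875), (242.98521423339844, 229.62847900390625), 18.981149673461914)
side caddy 1966 ((519.9595336914062, 309.2309875488281), (50.94441223144531, 165.15870666503906), 4.083198070526123)
[[ 2.954e-01 -9.554e-01 -4.000e-04]
 [-9.554e-01 -2.954e-01  1.200e-03]
 [-1.300e-03  0.000e+00 -1.000e+00]]
```

View pics/top_br.png

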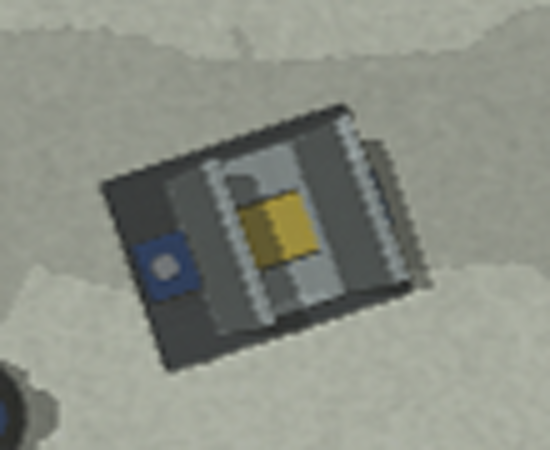

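carry_out --fingers '[1, 1, 1, 1, 1, 1, 1, 1, 1, 1, 1, 1]' --pt "0 0 -0.045" --pt "0 0 -0.045" --pt "-0.0246 -0.0395 0" --pt "-0.0246 -0.0395 0" --pt "-0.0246 -0.0395 0" --pt "-0.0246 -0.0395 0" --pt "-0.0246 -0.0395 0" --pt "-0.0246 -0.0395 0" --pt "-0.0246 -0.0395 0" --pt "-0.0246 -0.0395 0" --pt "-0.0246 -0.0395 0" --pt "-0.0246 -0.0395 0" --yaw '[0, 0, 0, 0, 0, 0, 0, 0, 0, 0, 0, 0]'

```text
time_s: 1.35
ee_pos: [0.505, -0.2916, 0.3213]
eef_rot: [2.528, -1.865, -0.0]
wrist_force: [0.5, -0.4, 0.0]
width: 0.0856
```

carry_out --fingers '[1, 1, 1]' --pt "0 0 0" --pt "0 0 0" --pt "0 0 0" --yaw '[0, 0, 0]'

```text
time_s: 1.65
ee_pos: [0.5033, -0.2942, 0.3212]
eef_rot: [2.526, -1.866, -0.0]
wrist_force: [-1.5, -0.4, 0.2]
width: 0.0856
```

```bash
python3 - <<'E'
from h import *
c=cap("wrist","w1"); s=manip.read_state(); print(s["time_s"],s["ee_pos"],s["eef_rot"],s["joint_positions"].round(2)); print(c["position"],c["rotation"])
E
```

```text
1.7 [ 0.5030871  -0.29457405  0.32122335] [ 2.52556908e+00 -1.86709036e+00 -3.08547855e-04] [ 0.5   0.37 -0.08  1.54  0.03  1.23 -0.85]
[ 0.57942223 -0.27101773  0.46385446] [-0.27313398  0.20074828 -1.26069081]
```

View pics/w1.png

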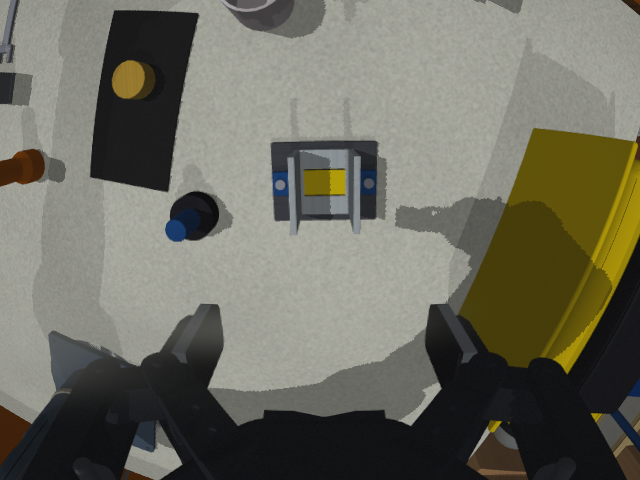

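Wrist picture: the bracket is at (325,180) with its yellow field at (304–345, 169–195). The black lines run along the field's long sides.

```bash
cat >> h.py <<'E'
def ray(c,uv):
    uv=np.atleast_2d(uv).astype(float)
    d=(uv-[c["cx"],c["cy"]])/c["fx"]; th=np.hypot(d[:,0],d[:,1]); k=np.where(th>1e-9,np.sin(th)/np.maximum(th,1e-9),1)
    v=np.stack([d[:,0]*k,-d[:,1]*k,-np.cos(th)],-1)
    return v@rot(c).T
def onz(c,uv,z):
    v=ray(c,uv); o=np.array(c["position"]); return o+v*((z-o[2])/v[:,2])[:,None]
def rect(c,m,z,minA=40):
    out=[]
    cs,_=cv2.findContours(m.astype(np.uint8),cv2.RETR_EXTERNAL,cv2.CHAIN_APPROX_NONE)
    for k in cs:
        if cv2.contourArea(k)<minA: continue
        q=onz(c,k[:,0,:],z); r=cv2.minAreaRect((q[:,:2]*1000).astype(np.float32))
        out.append((k[:,0].mean(0).round(),np.round(r[0],1),np.round(r[1],1),round(r[2],1)))
    return out
E
python3 - <<'E'
from h import *
c=dict(np.load("pics/w1.npz"))
hsv=cv2.cvtColor(c["pixels"],cv2.COLOR_RGB2HSV); H,S,V=[hsv[...,i] for i in range(3)]
for r in rect(c,(H>22)&(H<32)&(S>150)&(V>80),.016): print("yel",r)
for r in rect(c,(H>100)&(H<125)&(S>140)&(V>60),.028): print("blue",r)
print("plate corners z=.010",onz(c,[[271,143],[378,140],[379,220],[275,221]],.01).round(4).tolist())
x0,y0=255,125; im=c["pixels"][y0:245,x0:395,::-1]; cv2.imwrite("pics/w1_br.png",cv2.resize(im,None,fx=5.7,fy=5,interpolation=cv2.INTER_NEAREST))
E
```

```text
yel (array([494., 425.]), array([ 173.2, -728.6]), array([30.6, 26.2]), 5.4)
yel (array([596., 416.]), array([  214.3, -1008.2]), array([24.4, 42.3]), 1.4)
yel (array([324., 182.]), array([ 506.7, -294. ]), array([29.8, 48.9]), 17.1)
yel (array([580., 233.]), array([ 516.9, -718.1]), array([447. , 265.8]), 32.2)
blue (array([636., 389.]), array([  298.9, -1078.5]), array([69.1, 34.1]), 49.4)
blue (array([175., 230.]), array([ 395.3, -126.2]), array([28.7, 28.6]), 47.7)
blue (array([368., 182.]), array([ 524.3, -343.3]), array([26.9, 16.9]), 18.4)
blue (array([280., 183.]), array([ 492.3, -243.4]), array([29.3, 16.9]), 15.9)
plate corners z=.010 [[0.5336, -0.218, 0.01], [0.5756, -0.3414, 0.01], [0.48, -0.3756, 0.01], [0.4396, -0.2492, 0.01]]
```

View pics/w1_br.png

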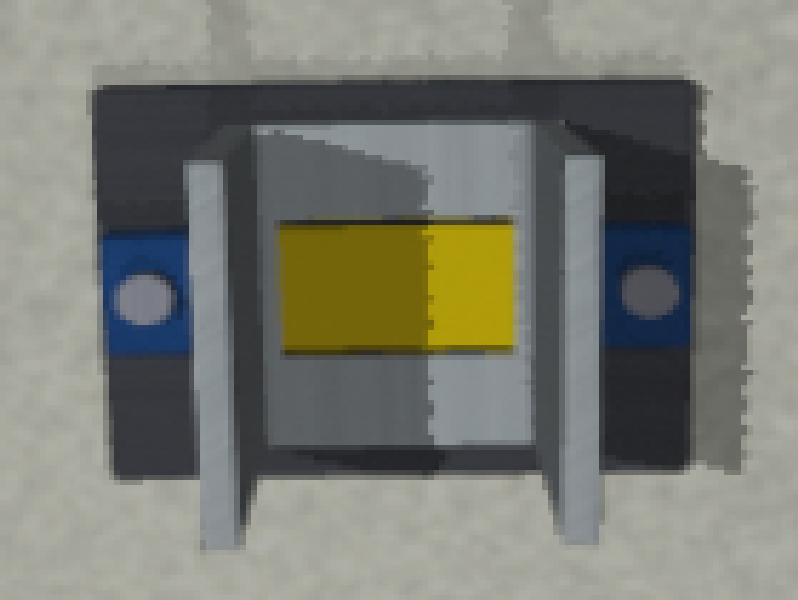

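carry_out --fingers '[1, 1, 1, 1, 1, 1, 1, 1, 1, 1, 1, 1]' --pt "-0.046 -0.0155 0" --pt "-0.046 -0.0155 0" --pt "-0.046 -0.0155 0" --pt "-0.046 -0.0155 0" --pt "-0.046 -0.0155 0" --pt "-0.046 -0.0155 0" --pt "-0.046 -0.0155 0" --pt "-0.046 -0.0155 0" --pt "-0.046 -0.0155 0" --pt "-0.046 -0.0155 0" --pt "-0.046 -0.0155 0" --pt "-0.046 -0.0155 0" --yaw '[0, 0, 0, 0, 0, 0, 0, 0, 0, 0, 0, 0]'

```text
time_s: 2.9
ee_pos: [0.5194, 0.2893, 0.3215]
eef_rot: [-2.525, 1.869, -0.001]
wrist_force: [1.3, -0.7, 0.3]
width: 0.0855
```

carry_out --fingers '[1, 1, 1, 1, 1, 1, 1, 1, 1, 1, 1, 1]' --pt "-0.023 -0.007 0" --pt "0 0 0" --pt "0 0 0" --pt "0 0 0" --pt "0 0 0" --pt "0 0 0" --pt "0 0 0" --pt "0 0 0" --pt "0 0 0" --pt "0 0 0" --pt "0 0 0" --pt "0 0 0" --yaw '[0, -8.5, -8.5, -8.5, -8.5, -8.5, -8.5, -8.5, -8.5, -8.5, 0, 0]'

```text
time_s: 4.1
ee_pos: [0.5193, 0.3119, 0.3212]
eef_rot: [3.14, 0.091, -0.0]
wrist_force: [0.4, -0.2, -0.5]
width: 0.0852
```

```bash
python3 - <<'E'
from h import *
c=cap("wrist","w2"); s=manip.read_state(); M=R.from_rotvec(s["eef_rot"]).as_matrix(); print(s["time_s"],s["ee_pos"],np.degrees(np.arctan2(M[1,0],M[0,0])),s["joint_positions"].round(2)); print(c["position"],c["rotation"])
E
```

```text
4.15 [0.51912598 0.31226564 0.32127254] 3.3558888414616623 [-0.23  0.45 -0.62  1.47  0.27  1.3  -0.81]
[0.51457601 0.39127535 0.46401004] [-0.3164289  -0.00931448  0.05783376]
```

View pics/w2.png

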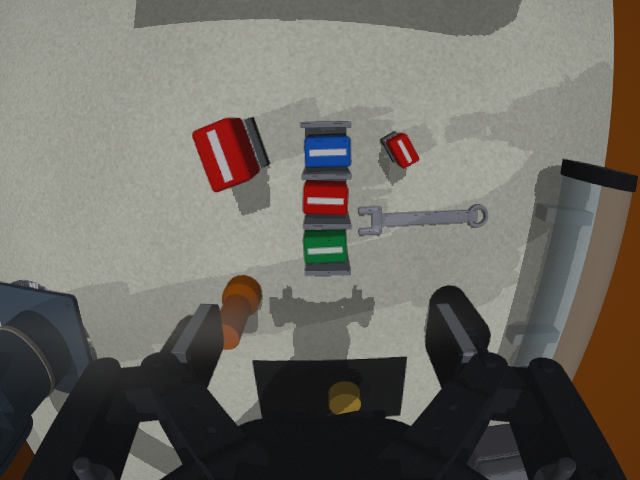

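The caddy is seen from above: blue (327,152), red (326,200), green (326,247), each with its white line. The wrench jaw is at (370,220), low beside the red lane.

```bash
python3 - <<'E'
from h import *
c=dict(np.load("pics/w2.npz"))
hsv=cv2.cvtColor(c["pixels"],cv2.COLOR_RGB2HSV); H,S,V=[hsv[...,i] for i in range(3)]
roi=np.zeros((480,640),bool); roi[110:290,295:360]=1
for r in rect(c,roi&(S<60)&(V>185),.098,15): print("white",r)
m=roi&((H<8)|(H>172))&(S>150)&(V>60)
for r in rect(c,m,.098): print("red",r)
im=c["pixels"][115:285,285:405,::-1]; cv2.imwrite("pics/w2_c.png",cv2.resize(im,None,fx=3.5,fy=3.5,interpolation=cv2.INTER_NEAREST))
E
```

```text
red (array([325., 198.]), array([520.3, 313.6]), array([44.3, 34.7]), 1.2)
```

View pics/w2_c.png

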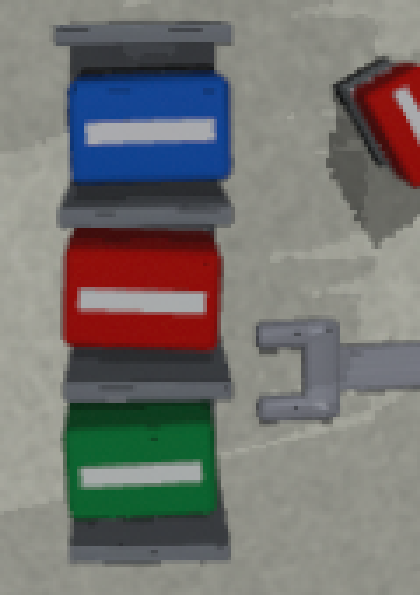

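```bash
python3 - <<'E'
from h import *
c=dict(np.load("pics/w2.npz"))
f=lambda p:[285+p[0]/3.5-.5,115+p[1]/3.5-.5]
q=onz(c,[f(p) for p in [(78,301),(207,303),(86,132),(214,130),(81,478),(200,473)]],.098)
for i in(0,2,4):
    d=q[i+1]-q[i]; print(((q[i]+q[i+1])/2).round(4),np.degrees(np.arctan2(d[1],d[0])).round(1),np.hypot(*d[:2]).round(4))
q=onz(c,[f(p) for p in [(55,34),(232,33),(60,216),(233,216),(65,390),(230,388),(70,553),(230,553)]],.097); print(q.round(4).tolist())
E
```

```text
[0.5207 0.3101 0.098 ] 2.4 0.0372
[0.5198 0.3595 0.098 ] 4.3 0.0359
[0.5232 0.257  0.098 ] 5.9 0.0357
[[0.4918, 0.3854, 0.097], [0.541, 0.3886, 0.097], [0.4958, 0.3336, 0.097], [0.5449, 0.3365, 0.097], [0.4995, 0.2821, 0.097], [0.5479, 0.2855, 0.097], [0.5031, 0.23, 0.097], [0.5523, 0.2328, 0.097]]
```

carry_out --fingers '[1, 1, 1, 1, 1, 1, 1, 1, 1, 1, 1]' --pt "0.0015 0.0023 0" --pt "0 0 0.045" --pt "0 0 0.045" --pt "0 0 0.045" --pt "0 0 0.035" --pt "0 0 0.02" --pt "0 0 0.02" --pt "0 0 0.02" --pt "0 0 0.02" --pt "0 0 0" --pt "0 0 0" --yaw '[0.8, 0, 0, 0, 0, 0, 0, 0, 0, 0, 0]'

```text
time_s: 5.25
ee_pos: [0.5204, 0.311, 0.0716]
eef_rot: [3.14, 0.077, -0.0]
wrist_force: [0.5, 0.8, -0.4]
width: 0.0856
```

```bash
python3 - <<'E'
from h import *
c=cap("wrist","w3"); s=manip.read_state(); print(s["ee_pos"],s["wrist_force"])
E
```

```text
[0.52074272 0.31127756 0.07218771] [-0.62339295  0.73891598  0.1404075 ]
```

View pics/w3.png

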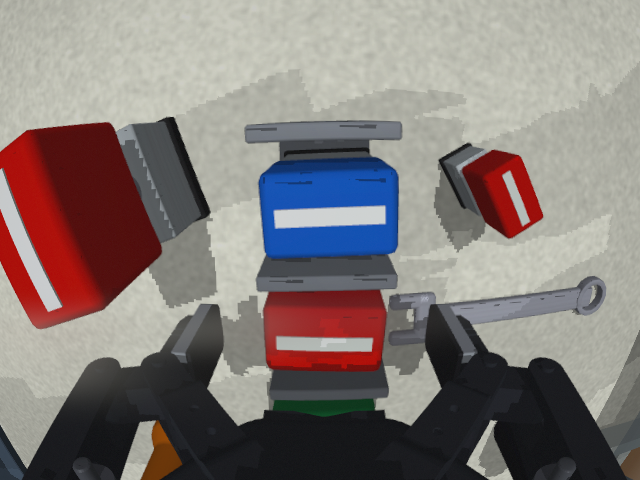

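```bash
python3 - <<'E'
from h import *
c=dict(np.load("pics/w3.npz"))
q=onz(c,[[276,344],[372,344.5]],.098); print(q.round(4), q.mean(0).round(4),c["position"])
E
```

```text
[[0.5023 0.3089 0.098 ]
 [0.5386 0.3105 0.098 ]] [0.5204 0.3097 0.098 ] [0.51641183 0.39033011 0.2143648 ]
```

carry_out --fingers '[1, 1, 1, -1, -1, -1, -1, -1, -1, -1]' --pt "0 0 0.011" --pt "0 0 0" --pt "0 0 0" --pt "0 0 0" --pt "0 0 0" --pt "0 0 0" --pt "0 0 0" --pt "0 0 0" --pt "0 0 0" --pt "0 0 0" --yaw '[0, 0, 0, 0, 0, 0, 0, 0, 0, 0]'

```text
time_s: 6.3
ee_pos: [0.5204, 0.3111, 0.0605]
eef_rot: [-3.14, -0.079, -0.001]
wrist_force: [0.7, -0.9, 3.4]
width: 0.0452
```

carry_out --fingers '[-1, -1, -1, -1, -1, -1, -1, -1, -1, -1, -1, -1]' --pt "0 0 0" --pt "0 0 -0.005" --pt "0 0 -0.01" --pt "0 0 -0.02" --pt "0 0 -0.025" --pt "0 0 -0.025" --pt "0 0 -0.03" --pt "0 0 -0.03" --pt "0 0 -0.03" --pt "0 0 -0.03" --pt "0 0 -0.02" --pt "0 0 0" --yaw '[0, 0, 0, 0, 0, 0, 0, 0, 0, 0, 0, 0]'

```text
time_s: 7.5
ee_pos: [0.5208, 0.3119, 0.2885]
eef_rot: [-3.138, -0.079, -0.006]
wrist_force: [-0.5, 0.2, -2.6]
width: 0.0452
```

```bash
python3 - <<'E'
from h import *
c=cap("wrist","w4");c=cap("side","s4"); s=manip.read_state(); M=R.from_rotvec(s["eef_rot"]).as_matrix(); print(s["time_s"],s["ee_pos"],np.degrees(np.arctan2(M[1,0],M[0,0])),s["wrist_force"],s["width"])
E
```

```text
7.6 [0.5199388  0.31060385 0.28487307] 2.879518404970998 [ 0.15375253  0.14337479 -4.01411813] 0.04536737527909381
```

View pics/s4.png

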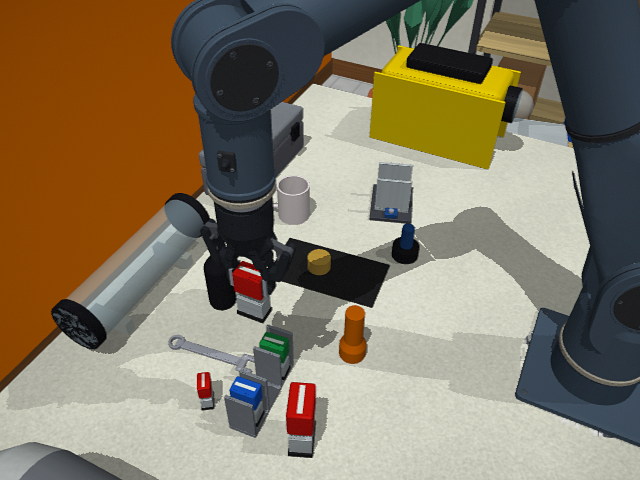

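View pics/w4.png

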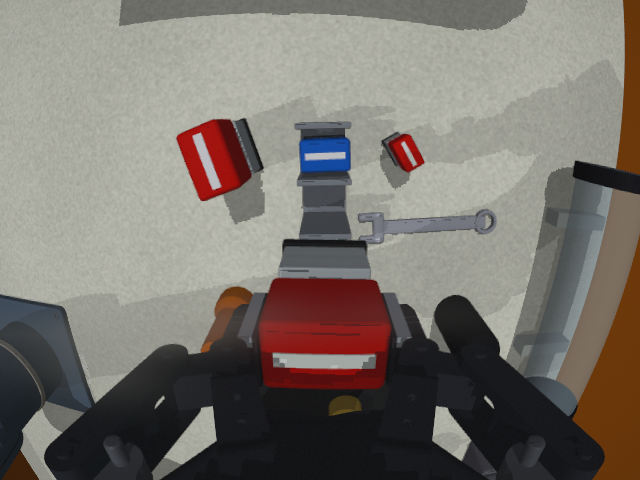

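Red stamp held at (252,290) in side view, upright; green and blue remain in the caddy. Moving to the mat.

carry_out --fingers '[-1, -1, -1, -1, -1, -1, -1, -1, -1]' --pt "-0.004 0.02 0" --pt "-0.008 0.044 0" --pt "-0.008 0.044 0" --pt "-0.008 0.044 0" --pt "-0.008 0.044 0" --pt "-0.008 0.044 0" --pt "-0.008 0.044 0" --pt "-0.006 0.032 0" --pt "-0.004 0.019 0" --yaw '[0, 0, 0, 0, 0, 0, 0, 0, 0]'

```text
time_s: 8.5
ee_pos: [0.4735, -0.0303, 0.2836]
eef_rot: [3.14, 0.073, -0.006]
wrist_force: [0.8, 1.5, -3.2]
width: 0.0455
```

carry_out --fingers '[-1, -1, -1, -1, -1, -1, -1, -1, -1, -1, -1, -1]' --pt "0 0 0" --pt "0 0 0" --pt "0 0 0" --pt "0 0 0" --pt "0 0 0" --pt "0 0 0" --pt "0 0 0" --pt "0 0 0" --pt "0 0 0" --pt "0 0 0" --pt "0 0 0" --pt "0 0 0" --yaw '[4, 8.4, 8.4, 8.4, 8.4, 8.4, 8.4, 8.4, 8, 4, 0, 0]'

```text
time_s: 9.7
ee_pos: [0.4746, -0.0268, 0.2843]
eef_rot: [2.544, -1.841, -0.003]
wrist_force: [-0.4, -0.4, -3.4]
width: 0.0455
```

```bash
python3 - <<'E'
from h import *
c=cap("wrist","w5"); s=manip.read_state(); M=R.from_rotvec(s["eef_rot"]).as_matrix(); print(s["time_s"],s["ee_pos"],np.degrees(np.arctan2(M[1,0],M[0,0])),s["wrist_force"],s["width"],M[2])
E
```

```text
9.75 [ 0.47470193 -0.02676486  0.28450483] -71.7907848982794 [-0.98028253  0.07425094 -2.45272692] 0.04568023092411401 [-5.61940975e-04  1.50549141e-03 -9.99998709e-01]
```

View pics/w5.png

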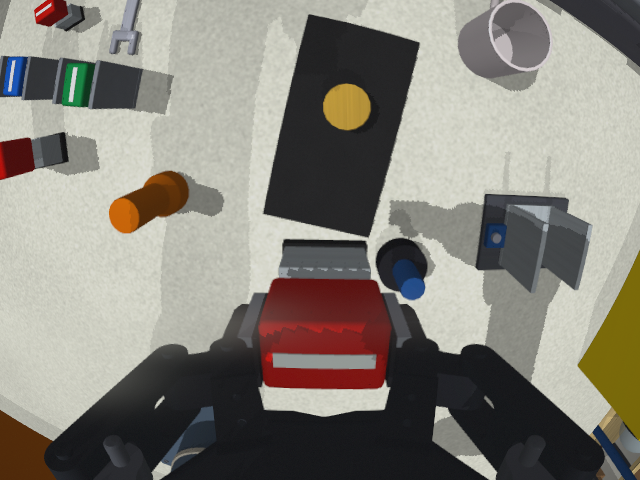

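```bash
python3 - <<'E'
from h import *
c=dict(np.load("pics/w5.npz"))
q=onz(c,[[264,214],[368,237],[419,42],[309,15],[347,107]],.004); print(q.round(3).tolist(), q[:4].mean(0))
E
```

```text
[[0.423, 0.031, 0.004], [0.435, -0.096, 0.004], [0.673, -0.075, 0.004], [0.661, 0.052, 0.004], [0.572, -0.022, 0.004]] [ 0.54810811 -0.02206839  0.004     ]
```

carry_out --fingers '[-1, -1, -1, -1, -1, -1, -1, -1, -1, -1]' --pt "0 0 0.02" --pt "0 0 0.04" --pt "0 0 0.04" --pt "0 0 0.04" --pt "0 0 0.035" --pt "0 0 0.025" --pt "0 0 0.015" --pt "0 0 0.009" --pt "0 0 0" --pt "0 0 0" --yaw '[0, 0, 0, 0, 0, 0, 0, 0, 0, 0]'

```text
time_s: 10.75
ee_pos: [0.4755, -0.0267, 0.0617]
eef_rot: [-2.543, 1.844, -0.001]
wrist_force: [-0.1, 0.2, -2.0]
width: 0.0456
```

carry_out --fingers '[-1, -1, -1]' --pt "0 0 0.001" --pt "0 0 0.001" --pt "0 0 0" --yaw '[0, 0, 0]'

```text
time_s: 11.05
ee_pos: [0.4754, -0.0268, 0.0597]
eef_rot: [-2.542, 1.845, -0.001]
wrist_force: [0.4, -0.3, -2.6]
width: 0.0454
```

carry_out --fingers '[-1, -1, -1, -1]' --pt "0 0 0.001" --pt "0 0 0.001" --pt "0 0 0" --pt "0 0 0" --yaw '[0, 0, 0, 0]'

```text
time_s: 11.45
ee_pos: [0.4751, -0.0267, 0.0573]
eef_rot: [2.543, -1.845, -0.0]
wrist_force: [-0.2, -0.1, -3.0]
width: 0.0455
```

carry_out --fingers '[-1, -1, -1]' --pt "0 0 0.001" --pt "0 0 0" --pt "0 0 0" --yaw '[0, 0, 0]'

```text
time_s: 11.75
ee_pos: [0.4753, -0.0267, 0.0565]
eef_rot: [-2.543, 1.845, -0.0]
wrist_force: [-0.6, -1.0, 3.3]
width: 0.0453
```

carry_out --fingers '[1, 1, 1, 1, 1, 1, 1, 1, 1]' --pt "0 0 0" --pt "0 0 0" --pt "0 0 0" --pt "0 0 0" --pt "0 0 0" --pt "0 0 -0.02" --pt "0 0 -0.035" --pt "0 0 -0.035" --pt "0 0 -0.03" --yaw '[0, 0, 0, 0, 0, 0, 0, 0, 0]'

```text
time_s: 12.65
ee_pos: [0.4752, -0.0267, 0.1779]
eef_rot: [-2.543, 1.844, -0.0]
wrist_force: [0.5, -0.2, -0.6]
width: 0.0851
```

carry_out --fingers '[1, 1, 1, 1, 1, 1, 1, 1, 1, 1, 1, 1]' --pt "0 0 0" --pt "0 0 0" --pt "0 0 0" --pt "0 0 0" --pt "0 0 0" --pt "0 0 0" --pt "0 0 0" --pt "0 0 0" --pt "0 0 0" --pt "0 0 0" --pt "0 0 0" --pt "0 0 0" --yaw '[-4.6, -8.5, -8.5, -8.5, -8.5, -8.5, -8.5, -8.5, -8.5, -8.5, -8.5, 0]'

```text
time_s: 13.85
ee_pos: [0.475, -0.0269, 0.1761]
eef_rot: [-3.103, -0.486, 0.001]
wrist_force: [-0.3, 0.9, 0.4]
width: 0.0853
```

carry_out --fingers '[1, 1]' --pt "0 0 0" --pt "0 0 0" --yaw '[0, 0]'

```text
time_s: 14.05
ee_pos: [0.4752, -0.0268, 0.1763]
eef_rot: [3.105, 0.477, -0.0]
wrist_force: [0.2, 0.1, 0.0]
width: 0.0855
```

```bash
python3 - <<'E'
from h import *
c=cap("wrist","w6"); s=manip.read_state(); M=R.from_rotvec(s["eef_rot"]).as_matrix(); print(s["time_s"],s["ee_pos"],np.degrees(np.arctan2(M[1,0],M[0,0])),s["wrist_force"],s["width"],M[2],s["joint_positions"].round(2))
hsv=cv2.cvtColor(c["pixels"],cv2.COLOR_RGB2HSV); H,S,V=[hsv[...,i] for i in range(3)]
for r in rect(c,(S<70)&(V>200),.094,80): print("white",r)
for r in rect(c,((H<8)|(H>172))&(S>150)&(V>60),.094,300): print("red",r)
E
```

```text
14.1 [ 0.47517205 -0.02676723  0.17631936] 17.523540000434345 [-0.35119964 -0.23530059  0.06155278] 0.08520868454155212 [-5.69678198e-05  1.43159045e-04 -9.99999988e-01] [ 0.49  0.42 -0.73  2.    0.37  0.85 -0.14]
white (array([182., 296.]), array([389.2, -95.1]), array([13.6, 13.8]), 89.9)
white (array([266., 279.]), array([445.4, -60.6]), array([ 7.4, 20.6]), 78.8)
white (array([218., 272.]), array([410.5, -67.4]), array([32.7, 14.7]), 41.8)
white (array([549., 282.]), array([647.5,  -3.5]), array([14.7, 42.9]), 40.2)
white (array([521., 271.]), array([620.5,  -3. ]), array([19.7, 30.5]), 1.8)
white (array([208., 260.]), array([403.7, -61. ]), array([17. ,  8.3]), 50.9)
white (array([194., 246.]), array([392.7, -53.4]), array([11.9,  9.6]), 59.2)
white (array([145., 246.]), array([356.7, -63.9]), array([16.6, 11.3]), 41.1)
white (array([324., 250.]), array([475.9, -29.3]), array([ 5.2, 30.2]), 17.3)
white (array([215., 202.]), array([401.4, -24.7]), array([69.1, 75.4]), 4.6)
white (array([145., 157.]), array([343.4,  -4.8]), array([14.2,  9.4]), 50.8)
white (array([158., 171.]), array([357.5, -11.4]), array([38.5, 21.7]), 83.0)
red (array([324., 239.]), array([473.9, -23.1]), array([29.6, 52.1]), 17.5)
```

View pics/w6.png

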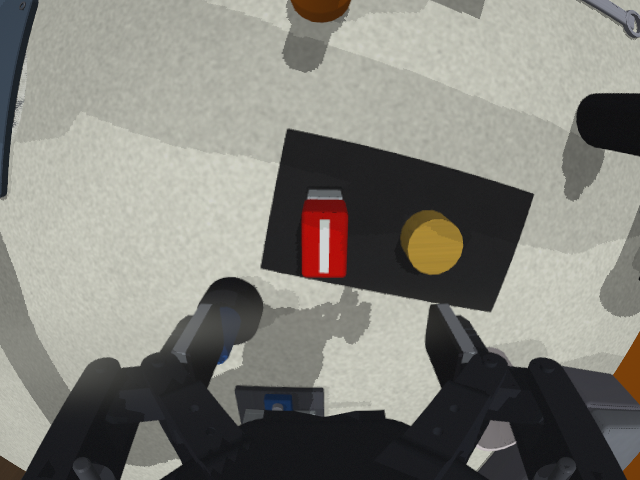

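Stamp stands upright on the mat, with its head at (324,245) and white line (324, 220–273). The tin is at (435,243), untouched.

```bash
python3 - <<'E'
from h import *
c=dict(np.load("pics/w6.npz"))
im=c["pixels"][180:290,290:360,::-1]; cv2.imwrite("pics/w6_c.png",cv2.resize(im,None,fx=5,fy=5,interpolation=cv2.INTER_NEAREST))
for r in range(214,282,3): print(r,c["pixels"][r,324],end=";")
q=onz(c,[[324,219.5],[324,273],[324,277],[302,277],[346,277]],.094); print(q.round(4), q[:2].mean(0))
E
```

```text
214 [160  16  12];217 [160  16  10];220 [172 180 174];223 [183 192 186];226 [183 191 186];229 [206 210 210];232 [206 210 210];235 [206 210 209];238 [205 210 209];241 [205 209 209];244 [205 210 209];247 [205 210 209];250 [205 210 209];253 [205 210 209];256 [205 210 209];259 [205 209 209];262 [205 209 209];265 [205 210 209];268 [204 209 209];271 [204 209 209];274 [177  18  10];277 [112  28  25];280 [38 39 40];[[ 0.4698 -0.0102  0.094 ]
 [ 0.4808 -0.0451  0.094 ]
 [ 0.4817 -0.0479  0.094 ]
 [ 0.4678 -0.0523  0.094 ]
 [ 0.4956 -0.0435  0.094 ]] [ 0.47533053 -0.02766198  0.094     ]
```

View pics/w6_c.png

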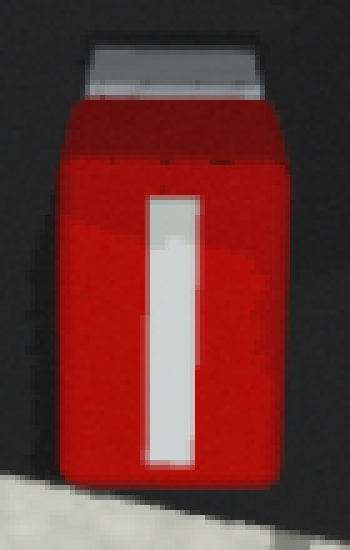

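carry_out --fingers '[1, 1, 1, 1, 1, 1, 1]' --pt "0 0.001 0" --pt "0 0 0.035" --pt "0 0 0.035" --pt "0 0 0.03" --pt "0 0 0.02" --pt "0 0 0" --pt "0 0 0" --yaw '[0, 0, 0, 0, 0, 0, 0]'

```text
time_s: 14.8
ee_pos: [0.4756, -0.0274, 0.0566]
eef_rot: [-3.104, -0.483, 0.001]
wrist_force: [-0.0, 1.0, 0.5]
width: 0.0852
```

carry_out --fingers '[-1, -1, -1, -1, -1, -1, -1, -1]' --pt "0 0 0" --pt "0 0 0" --pt "0 0 0" --pt "0 0 0" --pt "0 0 0" --pt "0 0 0" --pt "0 0 0" --pt "0 0 0" --yaw '[0, 0, 0, 0, 0, 0, 0, 0]'

```text
time_s: 15.6
ee_pos: [0.4757, -0.0278, 0.0564]
eef_rot: [3.104, 0.482, 0.001]
wrist_force: [0.5, -2.0, 4.1]
width: 0.0294
```

carry_out --fingers '[-1, -1, -1, -1, -1, -1, -1, -1, -1]' --pt "0 0 -0.005" --pt "0 0 -0.015" --pt "0 0 -0.03" --pt "0 0 -0.035" --pt "0 0 -0.035" --pt "0 0 -0.035" --pt "0 0 -0.03" --pt "0 0 0" --pt "0 0 0" --yaw '[0, 0, 0, 0, 0, 0, 0, 0, 0]'

```text
time_s: 16.5
ee_pos: [0.475, -0.0278, 0.2411]
eef_rot: [3.104, 0.482, -0.0]
wrist_force: [0.8, 0.3, -3.1]
width: 0.0292
```

carry_out --fingers '[-1, -1, -1, -1, -1, -1, -1, -1, -1, -1, -1]' --pt "-0.003 0.02 0" --pt "-0.006 0.04 0" --pt "-0.006 0.043 0" --pt "-0.006 0.043 0" --pt "-0.006 0.043 0" --pt "-0.006 0.043 0" --pt "-0.006 0.043 0" --pt "-0.006 0.04 0" --pt "-0.006 0.028 0" --pt "0 0 0" --pt "0 0 0" --yaw '[0, 0, 0, 0, 0, 0, 0, 0, 0, 0, 0]'

```text
time_s: 17.6
ee_pos: [0.5301, -0.3697, 0.2387]
eef_rot: [-3.101, -0.481, 0.004]
wrist_force: [0.2, 1.0, -1.9]
width: 0.0295
```

```bash
python3 - <<'E'
from h import *
c=cap("wrist","w7"); s=manip.read_state(); M=R.from_rotvec(s["eef_rot"]).as_matrix(); print(s["time_s"],s["ee_pos"],np.degrees(np.arctan2(M[1,0],M[0,0])),s["wrist_force"],s["width"],M[2],c["position"])
hsv=cv2.cvtColor(c["pixels"],cv2.COLOR_RGB2HSV); H,S,V=[hsv[...,i] for i in range(3)]
for r in rect(c,(H>22)&(H<32)&(S>150)&(V>60),.016): print("yel",r)
for r in rect(c,(H>100)&(H<125)&(S>140)&(V>60),.028): print("blue",r)
E
```

```text
17.65 [ 0.53057593 -0.36868268  0.23940357] 17.73220315637561 [ 0.10306326  0.14547201 -2.51477856] 0.029264894198869504 [-0.00148356 -0.00314536 -0.99999395] [ 0.5063058  -0.2944117   0.38179099]
yel (array([ 68., 473.]), array([  180.8, -1087.5]), array([87.9, 27.7]), 77.5)
yel (array([199., 442.]), array([ 456.7, -799. ]), array([247.4,  28.7]), 69.4)
yel (array([180., 399.]), array([ 421.4, -695.8]), array([40. ,  5.5]), 62.4)
yel (array([324., 402.]), array([ 610., -621.]), array([124.1,  55.4]), 18.8)
yel (array([138., 350.]), array([ 283.8, -710.7]), array([514.8, 136.4]), 51.3)
yel (array([325., 120.]), array([ 506.5, -293.9]), array([30.9, 48.4]), 17.9)
blue (array([326., 175.]), array([ 522.9, -344.1]), array([27.9, 14.6]), 17.7)
blue (array([325.,  64.]), array([ 490.1, -242.8]), array([27.9, 14.6]), 17.9)
```

View pics/w7.png

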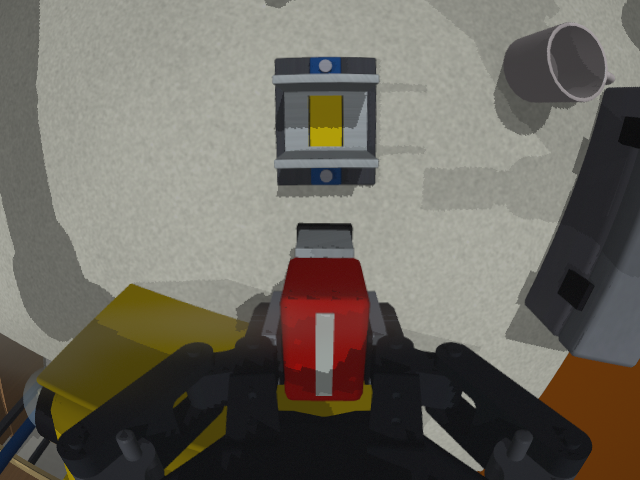

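The bracket is directly below the camera, with the yellow field at (325,120). The stamp is held straight, with its line at (324, 314–395). Checking the stamp's offset in the hand.

```bash
python3 - <<'E'
from h import *
c=dict(np.load("pics/w7.npz"))
q=onz(c,[[325,314],[324,395],[297.5,226],[351.5,226]],.2394+.0376); m=q[:2].mean(0)
q2=onz(c,[[297.5,225],[352,225]],.2394-.0524+.008).mean(0)
a=np.radians(17.73); X=np.array([np.cos(a),np.sin(a)]);Y=np.array([np.sin(a),-np.cos(a)])
t=np.array([.53058,-.36868])
for n,p in(("line",m[:2]),("foot front top edge",q2[:2])): print(n,p.round(4),"tool x,y off",((p-t)@X).round(4),((p-t)@Y).round(4))
d=np.array([.5065,-.2939])-t; print("to mark",(d@X).round(4),(d@Y).round(4), "linelen",np.linalg.norm(q[0]-q[1]))
E
```

```text
line [ 0.5298 -0.3683] tool x,y off -0.0006 -0.0006
foot front top edge [ 0.5227 -0.3456] tool x,y off -0.0005 -0.0244
to mark -0.0002 -0.0786 linelen 0.035272948898366054
```

carry_out --fingers '[-1, -1, -1, -1, -1, -1, -1]' --pt "0 -0.02 0" --pt "0 -0.03 0" --pt "0 -0.02 0" --pt "0 -0.0076 0" --pt "0 0 0" --pt "0 0 0" --pt "0 0 0" --yaw '[0, 0, 0, 0, 0, 0, 0]'

```text
time_s: 18.35
ee_pos: [0.5076, -0.2971, 0.2411]
eef_rot: [3.104, 0.481, -0.0]
wrist_force: [0.5, -0.0, -2.6]
width: 0.0295
```

```bash
python3 - <<'E'
from h import *
s=manip.read_state(); M=R.from_rotvec(s["eef_rot"]).as_matrix(); print(s["time_s"],s["ee_pos"],np.degrees(np.arctan2(M[1,0],M[0,0])),s["wrist_force"],M[2])
a=np.radians(17.73); X=np.array([np.cos(a),np.sin(a)]);Y=np.array([np.sin(a),-np.cos(a)])
d=np.array([.5065,-.2939])+.0005*X+.001*Y-s["ee_pos"][:2]; print("remaining",d@X,d@Y)
E
```

```text
18.35 [ 0.50760218 -0.29707181  0.24105745] 17.612960172965327 [ 0.45148033 -0.0300361  -2.6111947 ] [-1.33499777e-04  1.79763572e-04 -9.99999975e-01]
remaining 0.00041608373338209245 -0.002356802608552262
```

carry_out --fingers '[-1, -1, -1]' --pt "0.0004 -0.0024 0" --pt "0 0 0" --pt "0 0 0" --yaw '[-0.2, 0, 0]'

```text
time_s: 18.65
ee_pos: [0.5072, -0.2938, 0.2412]
eef_rot: [-3.103, -0.488, 0.0]
wrist_force: [0.9, 0.8, -2.2]
width: 0.0294
```

```bash
python3 - <<'E'
from h import *
s=manip.read_state();c=cap("wrist","w8"); M=R.from_rotvec(s["eef_rot"]).as_matrix(); h=np.degrees(np.arctan2(M[1,0],M[0,0])); print(s["time_s"],s["ee_pos"],h,s["wrist_force"],M[2])
im=c["pixels"][200:420,255:395,::-1]; cv2.imwrite("pics/w8_c.png",cv2.resize(im,None,fx=2.6,fy=2.6,interpolation=cv2.INTER_NEAREST))
col=c["pixels"][300:410,324].astype(int); w=np.where(col.min(1)>120)[0]+300; print("line rows",w.min(),w.max())
g=c["pixels"][205:262,324].astype(int).mean(1); print(g.round())
q=onz(c,[[324.5,w.min()-.5],[324.5,w.max()+.5]],s["ee_pos"][2]+.0376).mean(0)[:2]
a=np.radians(h); X=np.array([np.cos(a),np.sin(a)]);Y=np.array([np.sin(a),-np.cos(a)]); t=s["ee_pos"][:2]
print("off",(q-t)@X,(q-t)@Y); 
for r in (222,224,226,228):
  q2=onz(c,[[324.5,r]],s["ee_pos"][2]-.0524+.008)[0][:2]; q3=onz(c,[[324.5,r]],s["ee_pos"][2]-.0524)[0][:2]; print(r,(q2-t)@Y,(q3-t)@Y)
E
```

```text
18.65 [ 0.50718635 -0.29378327  0.24120233] 17.86767655884397 [ 0.89032161  0.76714126 -2.16167747] [ 2.54763918e-05 -1.80780640e-04 -9.99999983e-01]
line rows 314 371
[104. 112. 111. 111. 112. 111. 111. 111. 111. 111. 111. 111. 112. 111.
 111. 111. 111. 111.  57.  25.  21.  23.  25.  26.  43.  69.  81.  80.
  80.  82.  80.  81.  83.  82.  82.  83.  83.  83.  82.  81.  80.  76.
  72.  91. 123. 124. 123. 123. 123. 123. 122. 123. 107.  57.  37.  36.
  37.]
off 2.5230926223418625e-05 -0.006847850943358435
222 -0.026507574484732503 -0.024245698181397338
224 -0.0254179130156019 -0.023109472429125
226 -0.02432486210102882 -0.021969712390923584
228 -0.023228342293407575 -0.02082633522416916
```

View pics/w8_c.png

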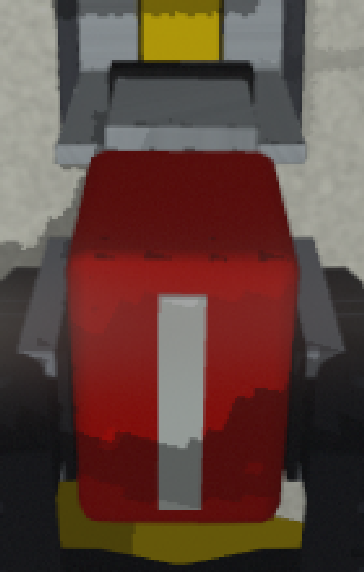

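```bash
python3 - <<'E'
import numpy as np
a=np.radians(17.87); X=np.array([np.cos(a),np.sin(a)]);Y=np.array([np.sin(a),-np.cos(a)])
d=np.array([.5066,-.2938])+.0002*X+.0008*Y-[.5072,-.2938]; print(d@X,d@Y)
E
```

```text
-0.0003710531229870082 0.0006158850067843588
```

carry_out --fingers '[-1, -1, -1, -1, -1, -1, -1, -1, -1, -1, -1]' --pt "-0.0003 0.0005 0.01" --pt "0 0 0.02" --pt "0 0 0.02" --pt "0 0 0.02" --pt "0 0 0.02" --pt "0 0 0.02" --pt "0 0 0.02" --pt "0 0 0.02" --pt "0 0 0.013" --pt "0 0 0.004" --pt "0 0 0" --yaw '[0, 0, 0, 0, 0, 0, 0, 0, 0, 0, 0]'

```text
time_s: 19.8
ee_pos: [0.5069, -0.2941, 0.0739]
eef_rot: [-3.103, -0.488, 0.001]
wrist_force: [0.3, -0.7, -2.9]
width: 0.0291
```

carry_out --fingers '[-1, -1, -1]' --pt "0 0 0" --pt "0 0 0" --pt "0 0 0" --yaw '[0, 0, 0]'

```text
time_s: 20.1
ee_pos: [0.5074, -0.2944, 0.075]
eef_rot: [3.103, 0.488, 0.001]
wrist_force: [-0.9, -0.8, -2.4]
width: 0.029
```

```bash
python3 - <<'E'
from h import *
c=cap("wrist","w9");t=cap("top","t9"); s=manip.read_state(); M=R.from_rotvec(s["eef_rot"]).as_matrix(); print(s["time_s"],s["ee_pos"],np.degrees(np.arctan2(M[1,0],M[0,0])),s["wrist_force"],M[2])
E
```

```text
20.2 [ 0.50720476 -0.29437754  0.07478569] 17.870412044112403 [-0.08381844 -0.59468471 -2.68946594] [ 4.90644190e-04  6.37904568e-04 -9.99999676e-01]
```

View pics/w9.png

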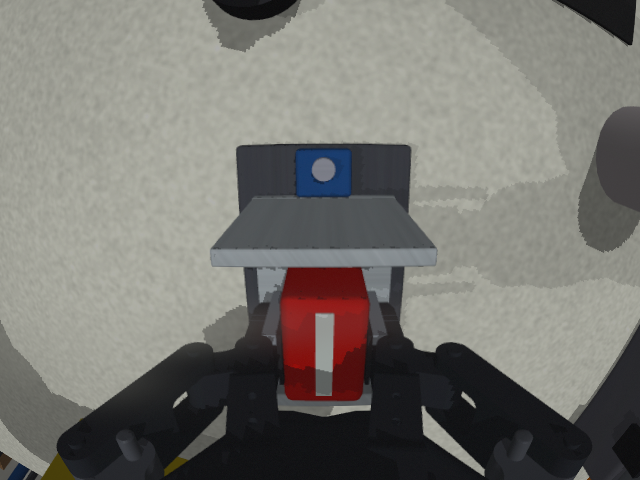

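carry_out --fingers '[-1, -1, -1, -1, -1, -1, -1]' --pt "0 0 0.002" --pt "0 0 0.0015" --pt "0 0 0.0005" --pt "0 0 0.0005" --pt "0 0 0.0005" --pt "0 0 0" --pt "0 0 0" --yaw '[0, 0, 0, 0, 0, 0, 0]'

```text
time_s: 20.9
ee_pos: [0.507, -0.2942, 0.0693]
eef_rot: [-3.103, -0.488, -0.0]
wrist_force: [-0.0, 0.4, -3.0]
width: 0.0293
```

carry_out --fingers '[-1, -1, -1, -1]' --pt "0 0 0.0005" --pt "0 0 0.0005" --pt "0 0 0" --pt "0 0 0" --yaw '[0, 0, 0, 0]'

```text
time_s: 21.3
ee_pos: [0.5071, -0.2943, 0.0686]
eef_rot: [3.103, 0.488, 0.0]
wrist_force: [-1.3, 1.4, 3.8]
width: 0.0292
```

carry_out --fingers '[-1, -1, -1, -1, -1, -1, -1]' --pt "0 0 0.0015" --pt "0 0 0.0015" --pt "0 0 0.0015" --pt "0 0 0.0015" --pt "0 0 0.001" --pt "0 0 0" --pt "0 0 0" --yaw '[0, 0, 0, 0, 0, 0, 0]'

```text
time_s: 22.0
ee_pos: [0.5071, -0.2942, 0.0618]
eef_rot: [3.103, 0.488, 0.0]
wrist_force: [-4.7, 1.4, 10.3]
width: 0.0294
```

```bash
python3 - <<'E'
from h import *
s=manip.read_state(); print(s["time_s"],s["ee_pos"],s["eef_rot"],s["wrist_force"],s["width"])
E
```

```text
22.0 [ 0.50709794 -0.29424018  0.06178501] [3.10299106e+00 4.88055555e-01 1.77892866e-04] [-4.74841171  1.37054409 10.32199817] 0.029407479961007642
```

carry_out --fingers '[-1, -1, -1, -1, -1, -1, -1, -1]' --pt "0 0 0.0007" --pt "0 0 0.0007" --pt "0 0 0" --pt "0 0 0" --pt "0 0 0" --pt "0 0 0" --pt "0 0 0" --pt "0 0 0" --yaw '[0, 0, 0, 0, 0, 0, 0, 0]'

```text
time_s: 22.8
ee_pos: [0.5071, -0.2943, 0.0606]
eef_rot: [3.103, 0.488, 0.0]
wrist_force: [-4.4, 0.3, 11.8]
width: 0.0297
```

```bash
python3 - <<'E'
from h import *
s=manip.read_state(); print(s["time_s"],s["ee_pos"],s["eef_rot"],s["wrist_force"],s["torque"],s["width"])
c=cap("wrist","w10"); s=manip.read_state(); print(s["time_s"],s["ee_pos"],s["wrist_force"])
w=dict(np.load("pics/w9.npz"));
for n,i in(("w9",w),("w10",c)):
  col=i["pixels"][:,324].astype(int); l=np.where(col[300:420].min(1)>110)[0]+300; print(n,l.min(),l.max())
E
```

```text
22.8 [ 0.50707459 -0.29426748  0.06055341] [3.10279662e+00 4.88049094e-01 1.94123703e-04] [-4.40654736  0.30132438 11.82552947] [0.31230698 0.85032879 0.02111709] 0.029688016993653345
22.85 [ 0.50712926 -0.29424619  0.06054921] [-3.89403947  1.03140447 11.81368053]
w9 314 395
w10 314 395
```

View pics/w10.png

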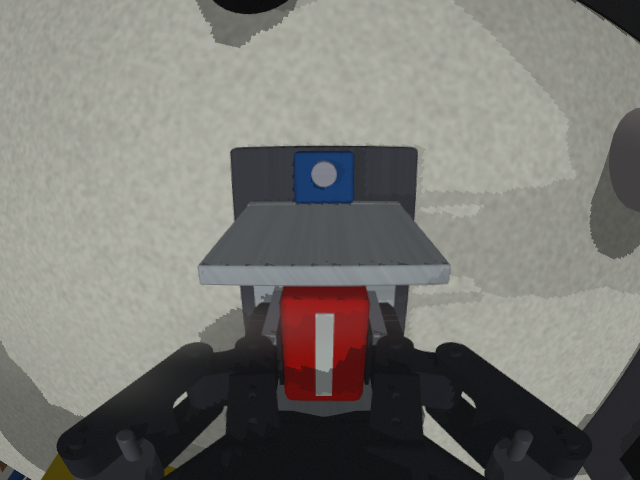

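carry_out --fingers '[-1, -1, -1, -1, -1, -1, -1, -1, -1]' --pt "0 0 0.0003" --pt "0 0 0" --pt "0 0 0" --pt "0 0 0" --pt "0 0 0" --pt "0 0 0" --pt "0 0 0" --pt "0 0 0" --pt "0 0 0" --yaw '[0, 0, 0, 0, 0, 0, 0, 0, 0]'

```text
time_s: 23.75
ee_pos: [0.5071, -0.2943, 0.0603]
eef_rot: [3.103, 0.488, 0.0]
wrist_force: [-3.4, 1.0, 11.5]
width: 0.0294
```

carry_out --fingers '[-1, -1, -1, -1, -1, -1, -1, -1]' --pt "0 0 -0.0015" --pt "0 0 -0.0015" --pt "0 0 -0.0015" --pt "0 0 -0.0015" --pt "0 0 -0.0015" --pt "0 0 -0.0015" --pt "0 0 -0.002" --pt "0 0 -0.003" --yaw '[0, 0, 0, 0, 0, 0, 0, 0]'

```text
time_s: 24.55
ee_pos: [0.5068, -0.2941, 0.0732]
eef_rot: [-3.103, -0.488, 0.001]
wrist_force: [-0.4, -0.5, -2.7]
width: 0.0293
```

carry_out --fingers '[-1, -1, -1, -1, -1, -1, -1, -1, -1, -1]' --pt "0 0 -0.01" --pt "0 0 -0.015" --pt "0 0 -0.02" --pt "0 0 -0.02" --pt "0 0 -0.02" --pt "0 0 -0.02" --pt "0 0 -0.02" --pt "0 0 -0.02" --pt "0 0 -0.02" --pt "0 0 0" --yaw '[0, 0, 0, 0, 0, 0, 0, 0, 0, 0]'

```text
time_s: 25.55
ee_pos: [0.5085, -0.2943, 0.2422]
eef_rot: [3.1, 0.488, 0.007]
wrist_force: [0.8, 0.6, -2.9]
width: 0.0293
```

carry_out --fingers '[-1, -1]' --pt "0 0 0" --pt "0 0 0" --yaw '[0, 0]'

```text
time_s: 25.75
ee_pos: [0.5064, -0.2941, 0.2377]
eef_rot: [-3.103, -0.488, 0.002]
wrist_force: [-0.2, -0.6, -3.2]
width: 0.0294
```

```bash
python3 - <<'E'
from h import *
c=cap("wrist","w11"); s=manip.read_state(); M=R.from_rotvec(s["eef_rot"]).as_matrix(); h=np.degrees(np.arctan2(M[1,0],M[0,0])); print(s["time_s"],s["ee_pos"],h,s["wrist_force"],s["width"])
a=np.radians(h); X=np.array([np.cos(a),np.sin(a)]);Y=np.array([np.sin(a),-np.cos(a)])
d=np.array([.475,-.027])-s["ee_pos"][:2]; print(d@X,d@Y)
E
```

```text
25.8 [ 0.50638834 -0.29407552  0.23758617] 17.88078693078479 [ 0.06155178  0.05445851 -2.97427812] 0.029195010251296057
0.05212999695522029 -0.2638124841979383
```

View pics/w11.png

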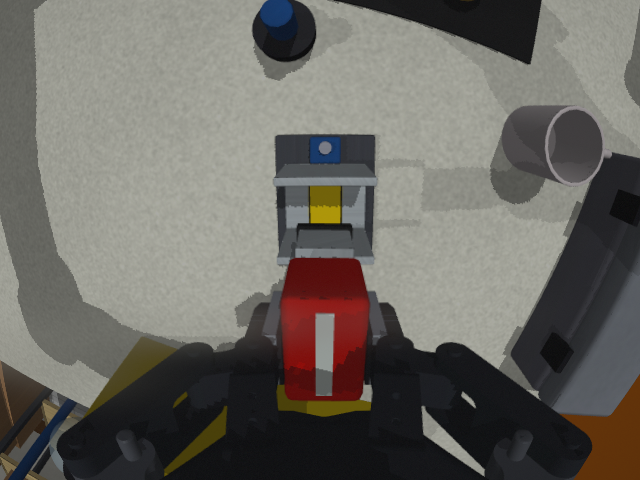

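carry_out --fingers '[-1, -1, -1, -1, -1, -1, -1, -1, -1, -1, -1]' --pt "0.004 -0.02 0" --pt "0.008 -0.04 0" --pt "0.008 -0.042 0" --pt "0.008 -0.042 0" --pt "0.008 -0.042 0" --pt "0.008 -0.04 0" --pt "0.008 -0.025 0" --pt "0 -0.013 0" --pt "0 0 0" --pt "0 0 0" --pt "0 0 0" --yaw '[0, 0, 0, 0, 0, 0, 0, 0, 0, 0, 0]'

```text
time_s: 26.9
ee_pos: [0.4755, -0.0287, 0.2382]
eef_rot: [3.104, 0.484, -0.001]
wrist_force: [-0.2, -1.4, -3.5]
width: 0.0293
```

carry_out --fingers '[-1, -1, -1, -1, -1, -1, -1, -1, -1, -1]' --pt "0 0 0.02" --pt "0 0 0.03" --pt "0 0 0.035" --pt "0 0 0.035" --pt "0 0 0.025" --pt "0 0 0.015" --pt "0 0 0.01" --pt "0 0 0.006" --pt "0 0 0" --pt "0 0 0" --yaw '[0, 0, 0, 0, 0, 0, 0, 0, 0, 0]'

```text
time_s: 27.9
ee_pos: [0.4759, -0.0272, 0.0631]
eef_rot: [3.103, 0.487, 0.001]
wrist_force: [-0.5, -0.7, -3.1]
width: 0.0295
```

carry_out --fingers '[-1, -1, -1, -1, -1, -1]' --pt "0 0 0.002" --pt "0 0 0.002" --pt "0 0 0.001" --pt "0 0 0.0005" --pt "0 0 0" --pt "0 0 0" --yaw '[0, 0, 0, 0, 0, 0]'

```text
time_s: 28.5
ee_pos: [0.4755, -0.027, 0.0571]
eef_rot: [-3.103, -0.488, -0.0]
wrist_force: [-0.5, -1.3, -3.2]
width: 0.0289
```

carry_out --fingers '[-1, -1, -1]' --pt "0 0 0.0007" --pt "0 0 0" --pt "0 0 0" --yaw '[0, 0, 0]'

```text
time_s: 28.8
ee_pos: [0.4755, -0.027, 0.0566]
eef_rot: [3.103, 0.488, 0.0]
wrist_force: [-2.2, -0.4, 4.3]
width: 0.0292
```

Standing on the mat with contact felt; release, rise and check.

carry_out --fingers '[1, 1, 1, 1, 1, 1, 1, 1, 1, 1, 1, 1]' --pt "0 0 0" --pt "0 0 0" --pt "0 0 0" --pt "0 0 0" --pt "0 0 0" --pt "0 0 0" --pt "0 0 -0.01" --pt "0 0 -0.03" --pt "0 0 -0.045" --pt "0 0 -0.045" --pt "0 0 -0.045" --pt "0 0 0" --yaw '[0, 0, 0, 0, 0, 0, 0, 0, 0, 0, 0, 0]'

```text
time_s: 30.0
ee_pos: [0.478, -0.026, 0.2373]
eef_rot: [3.102, 0.488, 0.014]
wrist_force: [0.2, 0.1, -0.5]
width: 0.0854
```

carry_out --fingers '[1, 1, 1]' --pt "0 0 0" --pt "0 0 0" --pt "0 0 0" --yaw '[0, 0, 0]'

```text
time_s: 30.3
ee_pos: [0.4747, -0.0271, 0.2304]
eef_rot: [-3.103, -0.488, 0.004]
wrist_force: [0.2, 0.8, 1.7]
width: 0.0854
```

```bash
python3 - <<'E'
from h import *
c=cap("wrist","w12"); t=cap("side","s12"); s=manip.read_state(); print(s["time_s"],s["ee_pos"],s["wrist_force"],s["width"])
E
```

```text
30.4 [ 0.47492251 -0.0269764   0.23048521] [-0.11918104  0.04898511 -0.54015501] 0.08553401233944818
```

View pics/w12.png

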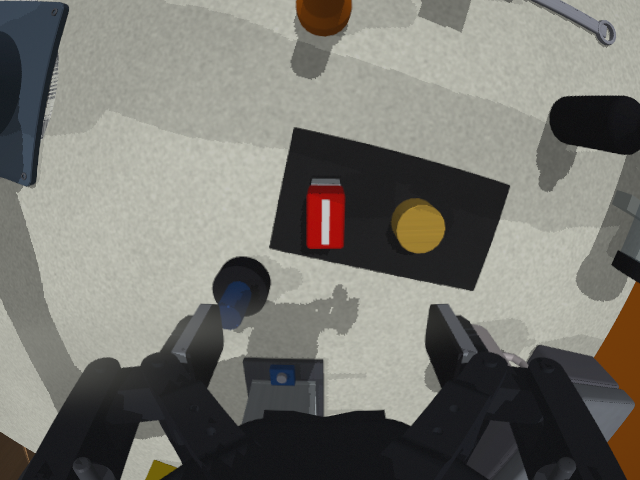

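View pics/s12.png

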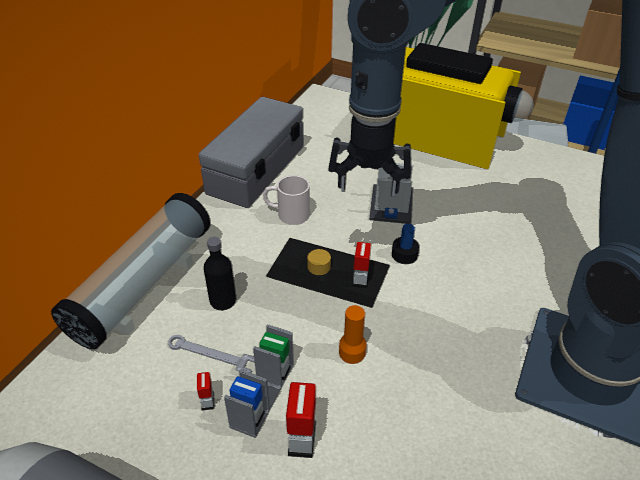

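The stamp stands upright on the mat, at (326,218) in the wrist view and (361,263) in the side view. It is released and nothing else has moved. Handing in.

```bash
python3 -c "
from bench import manip
print(manip.finish_job())"
```

```text
the job is handed in; nothing more can be done
None
```

The job is handed in at about 30 s of the 69 s allowed. The red stamp was pressed on the yellow field and now stands upright and released on the mat.

- **Handling:** I took it from the middle lane by its ends, set it on the mat, and took it again by its long sides. I lowered it onto the field until contact, measured as about 1 mm off the middle and 0.1° off line.
- **Press:** The head went down about 8.5 to 9.4 mm of its 10 mm. The upward push at the wrist was 11.5 to 11.8 N, below the 14 N at the stop. I held it near that depth for about 1.5 s, then lifted it straight up.
- **Last checks:** The final wrist and side pictures show it upright, released and wholly on the mat. The tin, the other stamps, the wrench and the other loose things look unmoved.

Two things were less certain:
- **Depth:** My position and force estimates of the depth differed by up to about 1 mm.
- **Possible sliding:** There was a sideways force of 3 to 5 N while pressing. The tool position stayed steady to about 0.1 mm, but I did not look at the foot directly.

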